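# Close the pallet holder's rail by one hole and hold the plunger home

### The job

The pallet with the two circuit boards is standing proud on its dowels: press it fully home, without pushing on the boards themselves. Then pull up the knob of the rail's spring plunger, slide the rail one hole towards the pallet so that its lip goes over the pallet's edge, and let the pin right down into that next hole. Finish while still holding the knob with the pin fully home, so that I can tighten the rail's lock screws; leave the paste jar, tape roll and solder reel where they are.

Things in the scene. Friction and masses are not known exactly. Their poses are not given: they have to be found in the camera images.
- holder: the adjustable pallet holder, fixed to the table: an aluminium base plate 200 mm (its x) by 252 mm (its y) on rubber feet, plate top 16 mm above the table. Origin: centre of the plate at table level. Its +y axis points from the moving rail to the pallet and the fixed rail; the moving rail slides along this y only
- press_point (a point): middle of the pallet's top face (moves with it), 36 mm above the table when home. The pallet is a dark steel plate 180 mm (holder x) by 110 mm (y), 6 mm thick, with two circuit boards on it; the bare strip between the boards is 50 mm wide in x (25 mm either side of this point) and runs the whole 110 mm in y
- pallet (a joint): height (m) by which the pallet stands proud of its rests: 0 is fully home, it starts 0.0045 to 0.008. It moves only straight up and down on two tight dowels, stays where it is left, and takes about 6 N (at most 10 N) to push down; the rests are rigid. While it stands proud the rail's lip runs into its edge
- board_large: the larger circuit board fixed on the pallet, 55 x 80 mm, at the -x side; origin at the centre of its underside; stands up to 19 mm above the pallet. Not to be pushed on
- board_small: the smaller circuit board fixed on the pallet, 45 x 60 mm, at the +x side; origin at the centre of its underside; stands up to 19 mm above the pallet. Not to be pushed on
- knob_top (a point): centre of the top of the plunger's knob (moves with it), 86 mm above the table when the pin is home. The knob is a black ribbed upright cylinder 24 mm in diameter, 26 mm high. Below it, up to 57 mm above the table, are a hexagon nut 21 mm wide with a 15 mm collar and the rail's 44 x 36 mm boss (top at 46 mm)
- plunger (a joint): how far (m) the plunger is pulled up: 0 is home (pin 8 mm deep in its hole), 0.014 the upper stop. The pin is 8 mm thick with a round nose and is clear of the bar above 0.008. A spring pushes it down with 4 N at 0, rising to 8 N at 0.014. It rides on the rail
- rail (a joint): how far (m) the moving rail has slid along the holder's +y, towards the pallet: 0 is the start hole, 0.030 the next hole (the pin has about 1.2 mm of play each way), stops at -0.033 and 0.0335. It slides against about 2.5 N of friction and is moved by the plunger's knob
- knob: the plunger's knob, fixed on the plunger; origin at the centre of its underside, 26 mm below point knob_top
- paste_jar: paste jar 58 mm in diameter, 50 mm high, standing to the right; origin at the centre of its underside; not to be moved
- tape_roll: roll of tape 100 mm in diameter, 18 mm high, lying behind; origin at the centre of its underside; not to be moved
- solder_reel: reel of solder wire 62 mm in diameter, 45 mm high, standing behind; origin at the centre of its underside; not to be moved
- next_hole (a point): mouth of the hole wanted, 26 mm above the table (hidden under the rail at first), at y = -45 mm of the holder. A dark steel bar 94 mm long lies on the plate under the plunger with three 10.5 mm holes at y = -105, -75 and -45 mm (pitch 30 mm); the pin starts in the middle one

How it is judged:
By the outcome, as a careful person would: the job done as asked, in the order asked, and still so for the second after the job is handed in, while the arm keeps its last pose, push and grip.
It also fails if it takes over 48 s, if anything falls off the work surface, if the arm or the gripper's body presses on something with over 40 N, if the wrist force passes 120 N, or if a joint passes its speed limit or range.

### The arm

A 6-joint arm with a two-finger parallel gripper is mounted at the origin on a cart in front of the work surface, level with it; the furniture and walls round the work are solid. World frame = base frame: x ahead of the robot, y to its left, z up, the work surface at z = 0. Lengths are in m, angles in rad, forces in N, time in s.
With the tool pointing down it reaches from about 0.35 to 0.85 m from the base axis. Payload 8.1 kg.
Tool frame: the origin (TCP) lies at the centre of the arm's flange, where the gripper is bolted on; the fingertips stand 186 mm ahead of it and the grasp point (between the pads) lies 167 mm ahead of it; z points along the fingers, y is the line along which they close (so a half turn about z gives the same grasp; the last joint's range is limited). The gripper opens to 93 mm and grips with 3 to 60 N. Pads are 15 mm wide; open, the fingers measure 128 mm over their backs; the gripper's body (75 mm by 188 mm) begins 65 mm behind the grasp point.
Start: joints at [1.157, 0.13, 1.488, -0, 1.523, -0.085], TCP at [0.194, 0.568, 0.405] pointing down, gripper open.
Joint ranges: [-2.96, 2.96], [-0.89, 2.26], [0.02, 2.5], [-1.34, 4.48], [0, 2.73], [-2.66, 2.66]. Speed limits (rad/s): [2.39, 2.39, 2.79, 3.14, 3.14, 3.14].

### API

Orientations are given as a unit quaternion [x, y, z, w].
In Python, from bench import env gives the robot as it stands.
- The arm moves only by the tool carry_out, never from a script. Its argument "steps" is text: rows parted by semicolons, each of 7 numbers parted by spaces: the shift along the tool's x, y, z in m, then the turn, a rotation vector about the tool's x, y, z in degrees, then the finger opening in m, from 0 to 0.093. A call has 1 to 20 rows; each row shifts and turns the commanded pose from where the row before left it, along the tool's axes as they then stand; what a row does not reach is not made up. A row lasts 1/12 s, in which the tool goes at most 41.7 mm and 7.16 degrees, less where a joint would pass 70% of its speed; a pose out of reach is approached as far as the arm can. A call with a gripper value outside its range is refused whole. The fingers move at their own pace and stop on an object; "grip_force" is the grip in N (left out, the last holds). Time passes only in rows, so rows that do not move let the fingers close. It gives the time, the measured TCP pose, the force, the opening and the grip force at its end, in the units of the state.
- env.read_state(): the state, without advancing time (a new reading comes with each control period).
- env.capture(name): name is "scene" or "top"; returns a dict with "frame" (420x560x3 uint8, blue, green, red), "fx", "fy", "cx", "cy" (pixels), "R" (3x3) and "t" (3): a world point X has camera coordinates R X + t. Camera axes: x right, y down, z forward; pixel columns grow to the right and rows downward; lengths in m; the calibration is good to about 2 mm. A picture is of the moment at which its call begins. There is no depth.
- env.finish_job(): hands the job in; it is judged then, once.
The state is a dict: "clock": time; "qpos": joint angles; "qvel": joint speeds; "joint_efforts": joint torques, N m; "ee_pos": TCP position; "tcp_rot": TCP orientation; "force": force on the tool from outside, world axes, zero at the start; "torque": the same for the moment, N m; "width": opening from 0.0 (shut) to 1.0 (fully open); "finger_force": force on a finger pad.
Only numpy, scipy, OpenCV 4.12 (cv2) and the standard library are available. Lean on these libraries where they do the work, as an engineer would, in place of code of your own. Each camera call takes 0.05 s, during which the arm holds its last target. There are 200 camera calls.

## Working session

There is one attempt and no reset: what is moved stays moved. The work goes in short steps, Python scripts to look and compute and a tool call to move; the robot and the scene stay as the last step left them, time stands still between calls to the robot, and variables do not carry over. Pictures are saved under pics/ and viewed, at most 10 in all, crops included, and the job is handed in when it is done.

Besides the shell and the picture viewer there is one more tool, called after ">>>" by a JSON object that holds its "fn" and its "kwargs", one argument or row to a line. carry_out: Moves the arm, as the interface text tells. Its arguments: {"type":"object","properties":{"steps":{"type":"string"},"grip_force":{"type":"number"}},"required":["steps"]}

```bash
mkdir -p pics; cat > h.py <<'E'
import numpy as np, cv2, pickle
from bench import env
def snap(n,f):
    c=env.capture(n); cv2.imwrite(f'pics/{f}.png',c['frame']); pickle.dump(c,open(f'pics/{f}.pkl','wb')); return c
def ray(c,u,v,z):
    R,t=np.array(c['R']),np.array(c['t']); d=R.T@np.array([(u-c['cx'])/c['fx'],(v-c['cy'])/c['fy'],1]); o=-R.T@t
    return o+d*(z-o[2])/d[2]
def proj(c,X):
    p=np.array(c['R'])@np.array(X)+np.array(c['t']); return np.array([c['fx']*p[0]/p[2]+c['cx'],c['fy']*p[1]/p[2]+c['cy']])
E
python3 - <<'E'
from h import *
for n in ('scene','top'):
    c=snap(n,n+'0'); print(n,c['fx'],-np.array(c['R']).T@c['t'],np.array(c['R']).round(3).tolist())
    cv2.imwrite(f'pics/{n}0b.png',cv2.resize(c['frame'],(800,600),interpolation=cv2.INTER_CUBIC))
s=env.read_state(); print(s)
E
```

```text
scene 519.2823298813845 [ 1.38822072 -0.04050057  1.00836074] [[-0.114, 0.993, -0.018], [0.751, 0.074, -0.656], [-0.65, -0.088, -0.755]]
top 410.330129856481 [ 0.53463241 -0.14547536  0.92670301] [[0.029, -1.0, -0.008], [-0.995, -0.029, -0.097], [0.097, 0.011, -0.995]]
{'clock': 0.1, 'qpos': array([ 1.15659648e+00,  1.31093931e-01,  1.48919064e+00, -3.43047971e-06,
        1.52300869e+00, -8.53950378e-02]), 'qvel': array([-2.94446523e-05, -2.45870702e-03, -2.47506964e-03,  7.53645069e-04,
       -1.00794698e-03,  4.84750893e-04]), 'joint_efforts': array([ 9.25627319e-04, -5.61339605e+01, -4.93094516e+01,  7.70291314e-02,
        2.90000334e-02, -9.94115817e-05]), 'ee_pos': array([0.19363802, 0.56766997, 0.40377601]), 'tcp_rot': array([ 1.63662679e-01,  9.86515993e-01, -8.24334564e-04, -2.08541228e-04]), 'force': array([ 0.57068002, -0.56689193, -0.12811068]), 'torque': array([-0.06034313,  0.02190933,  0.02643178]), 'finger_force': 0.0, 'width': 1.0011177806543095}
```

View pics/top0b.png

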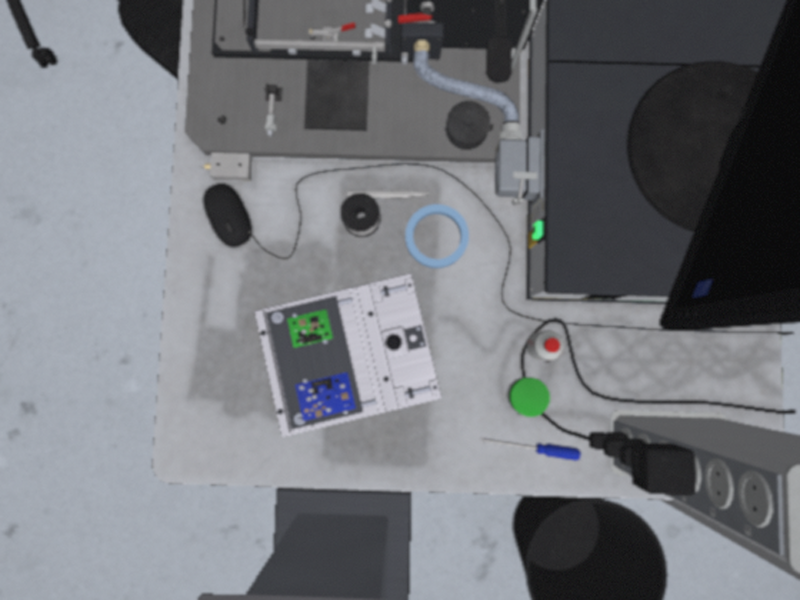

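View pics/scene0b.png

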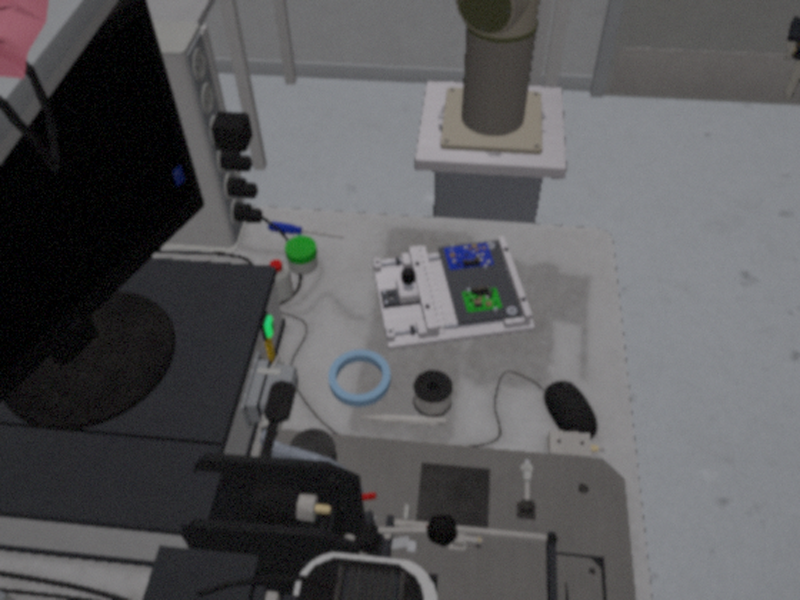

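The top view shows the holder with corners near (257,312), (408,277), (438,400), (283,434) and the knob at (394,341), all in 800x600 px. The pallet is to the knob's left. I'll enlarge both views next.

```bash
python3 - <<'E'
import cv2
a=cv2.imread('pics/top0.png')[188:308,172:316]; cv2.imwrite('pics/t0c.png',cv2.resize(a,None,fx=5,fy=5,interpolation=cv2.INTER_CUBIC))
a=cv2.imread('pics/scene0.png')[160:245,255:380]; cv2.imwrite('pics/s0c.png',cv2.resize(a,None,fx=6,fy=6,interpolation=cv2.INTER_CUBIC))
E
```

```text
(no output)
```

View pics/t0c.png

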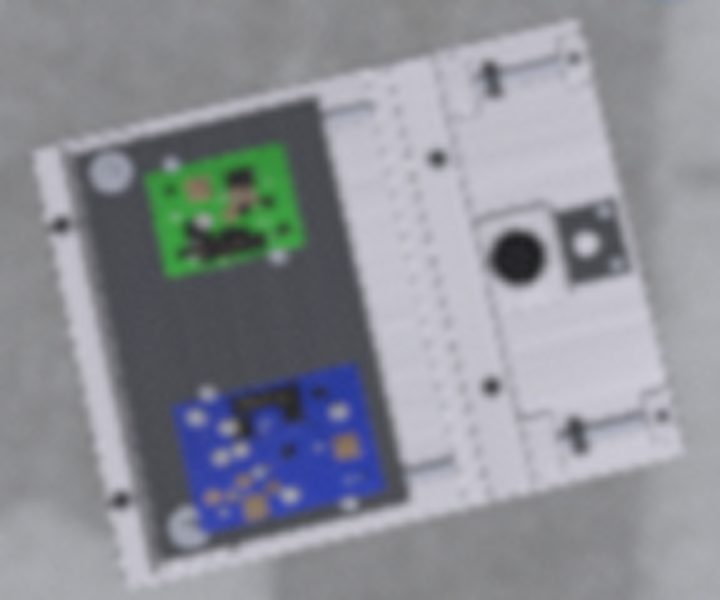

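View pics/s0c.png

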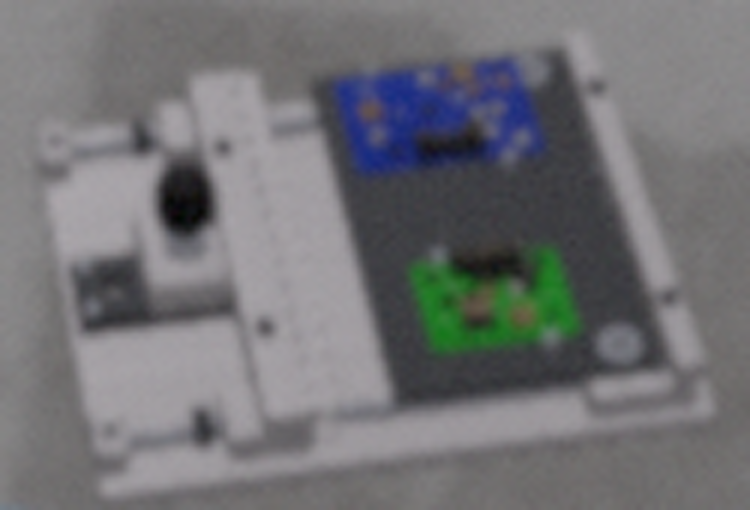

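Top crop: knob at (518,256). The pallet's knob-side corners are (317,98) and (407,500), and the plate's right-hand corners are (578,22) and (683,453). The blue board is on the -x side and the green on +x, with the bare strip centred around (258,325). In the scene crop the knob spans about (162-213, 160-238).

```bash
python3 - <<'E'
from h import *
T=pickle.load(open('pics/top0.pkl','rb'));S=pickle.load(open('pics/scene0.pkl','rb'))
f=lambda a,b,z: ray(T,172+(a+.5)/5-.5,188+(b+.5)/5-.5,z)
k=f(518,256,.086);A=f(317,98,.042);B=f(407,500,.042);C=f(578,22,.016);D=f(683,453,.016)
for n,p in dict(k=k,A=A,B=B,C=C,D=D).items(): print(n,p.round(4))
for P,Q in ((B,A),(D,C)): print(np.hypot(*(P-Q)[:2]),np.degrees(np.arctan2(*(Q-P)[1::-1])))
yaw=np.arctan2(*(A-B)[1::-1])/2+np.arctan2(*(C-D)[1::-1])/2; ex=np.array([np.cos(yaw),np.sin(yaw),0]);ey=np.array([-ex[1],ex[0],0])
print('yaw',np.degrees(yaw),'holder origin from CD',(C+D)/2+ey*.126,'pallet centre',(A+B)/2+ey*.055)
o=(C+D)/2+ey*.126
for n,p in dict(k=k,A=A,B=B).items(): print(n,(p-o)@ex,(p-o)@ey)
q=proj(S,k); print('knob top in scene crop',(q-[255,160])*6)
g=lambda a,b,z: ray(S,255+(a+.5)/6-.5,160+(b+.5)/6-.5,z)
print('scene knob',g(187,183,.086), 'A,B scene',g(392,402,.042),g(316,80,.042))
E
```

```text
k [ 0.5499 -0.131   0.086 ]
A [ 0.6164 -0.0411  0.042 ]
B [ 0.4459 -0.0862  0.042 ]
C [ 0.6563 -0.1535  0.016 ]
D [ 0.4673 -0.2047  0.016 ]
0.17640020051801322 14.824545013078325
0.19589191676724277 15.159028107928478
yaw 14.991786560503401 holder origin from CD [ 0.52921407 -0.05737992  0.016     ] pallet centre [ 0.51695672 -0.0104972   0.042     ]
k 0.0009626944345233498 -0.07647910988538002
A 0.08848721921027514 -0.00679974613641078
B -0.08791222983737006 -0.006284849561845072
knob top in scene crop [182.84833359 184.44672801]
scene knob [ 0.54772892 -0.13056666  0.086     ] A,B scene [ 0.61647773 -0.04228788  0.042     ] [ 0.44206848 -0.0854694   0.042     ]
```

>>> {"fn": "carry_out", "kwargs": {
  "steps": "0 0 0 0 0 -6.76 0; 0 0 0 0 0 -6.76 0; 0 0 0 0 0 -6.76 0; 0 0 0 0 0 -6.76 0; 0 0 0 0 0 -6.76 0",
  "grip_force": 10
}}

```text
clock: 0.52
ee_pos: [0.1937, 0.5677, 0.4041]
tcp_rot: [-0.133, 0.991, -0.0, -0.0]
force: [-1.0, -0.4, -0.6]
width: 0.691
finger_force: 0.0
```

>>> {"fn": "carry_out", "kwargs": {
  "steps": "-0.009 -0.0357 0 0 0 0 0; -0.009 -0.0357 0 0 0 0 0; -0.009 -0.0357 0 0 0 0 0; -0.009 -0.0357 0 0 0 0 0; -0.009 -0.0357 0 0 0 0 0; -0.009 -0.0357 0 0 0 0 0; -0.009 -0.0357 0 0 0 0 0; -0.009 -0.0357 0 0 0 0 0; -0.009 -0.0357 0 0 0 0 0; -0.009 -0.0357 0 0 0 0 0; -0.009 -0.0357 0 0 0 0 0; -0.009 -0.0357 0 0 0 0 0; -0.009 -0.0357 0 0 0 0 0; -0.009 -0.0357 0 0 0 0 0; -0.009 -0.0357 0 0 0 0 0; -0.009 -0.0357 0 0 0 0 0; -0.009 -0.0357 0 0 0 0 0; -0.009 -0.0357 0 0 0 0 0; 0 0 0 0 0 0 0; 0 0 0 0 0 0 0"
}}

```text
clock: 2.18
ee_pos: [0.5165, -0.0129, 0.4039]
tcp_rot: [-0.129, 0.992, 0.0, -0.001]
force: [-0.0, 0.0, 0.3]
width: 0.005
finger_force: 0.0
```

>>> {"fn": "carry_out", "kwargs": {
  "steps": "-0.001 0.0024 0.03 0 0 0 0; 0 0 0.03 0 0 0 0; 0 0 0.03 0 0 0 0; 0 0 0.03 0 0 0 0; 0 0 0.03 0 0 0 0; 0 0 0 0 0 0 0; 0 0 0 0 0 0 0; 0 0 0 0 0 0 0"
}}

```text
clock: 2.85
ee_pos: [0.5169, -0.0079, 0.2564]
tcp_rot: [-0.131, 0.991, -0.0, 0.001]
force: [0.4, 0.2, -0.5]
width: 0.007
finger_force: 0.0
```

```bash
python3 - <<'E'
from h import *
c=snap('top','t1')
a=c['frame'][188:308,172:316]; b=pickle.load(open('pics/scene0.pkl','rb')); d=snap('scene','s1')['frame'][160:245,255:380]
a=cv2.resize(a,None,fx=3,fy=3,interpolation=2); d=cv2.resize(d,(360,245),interpolation=2)
cv2.imwrite('pics/v1.png',np.hstack([a,cv2.copyMakeBorder(d,0,360-245,0,0,0)]))
print(env.read_state()['ee_pos'],env.read_state()['force'])
E
```

```text
[ 0.51758377 -0.00829818  0.25750047] [-0.1641389   0.47845686  0.82417389]
```

View pics/v1.png

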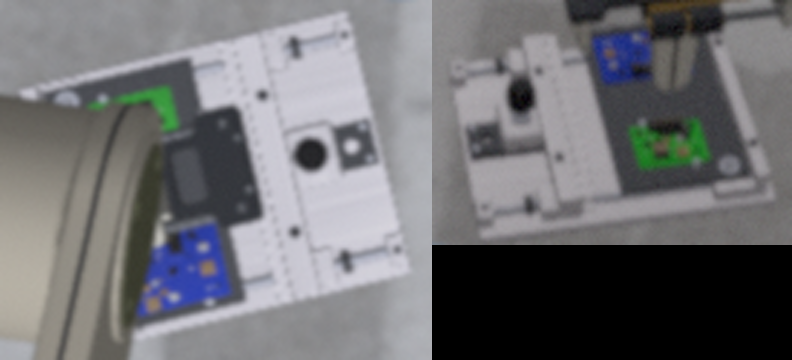

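The fingers come down on the bare strip, with the tips at about (675,85) in the composite, clear of the blue board to the upper left and the green board below. I'll press gradually.

>>> {"fn": "carry_out", "kwargs": {
  "steps": "0 0 0.008 0 0 0 0; 0 0 0.008 0 0 0 0; 0 0 0.008 0 0 0 0; 0 0 0.002 0 0 0 0; 0 0 0.002 0 0 0 0; 0 0 0.002 0 0 0 0; 0 0 0.001 0 0 0 0; 0 0 0 0 0 0 0; 0 0 0 0 0 0 0"
}}

```text
clock: 3.7
ee_pos: [0.5165, -0.0086, 0.2236]
tcp_rot: [-0.13, 0.991, 0.0, -0.0]
force: [0.3, 0.5, -0.5]
width: 0.003
finger_force: 0.0
```

>>> {"fn": "carry_out", "kwargs": {
  "steps": "0 0 0.001 0 0 0 0; 0 0 0.001 0 0 0 0; 0 0 0.001 0 0 0 0; 0 0 0 0 0 0 0; 0 0 0 0 0 0 0"
}}

```text
clock: 4.12
ee_pos: [0.5168, -0.0086, 0.2223]
tcp_rot: [-0.13, 0.991, -0.0, 0.0]
force: [-7.7, 0.3, 16.8]
width: 0.003
finger_force: 8.1
```

```bash
python3 - <<'E'
from h import *
s=env.read_state(); print(s['ee_pos'],s['force'],s['torque'])
d=snap('scene','s2')['frame'][160:245,255:380]; o=cv2.imread('pics/s1.png')[160:245,255:380]
cv2.imwrite('pics/v2.png',np.vstack([cv2.resize(x[:50],None,fx=6,fy=6,interpolation=2) for x in (o,d)]))
s=env.read_state(); print(s['ee_pos'],s['force'],s['torque'])
E
```

```text
[ 0.51675145 -0.00857036  0.22226602] [-7.7173896   0.26310744 16.7621659 ] [ 0.16175994  1.50793586 -0.01128571]
[ 0.51671239 -0.00858362  0.22224368] [-8.82422203  0.82412624 15.36261016] [ 0.17190575  1.48089277 -0.01232401]
```

View pics/v2.png

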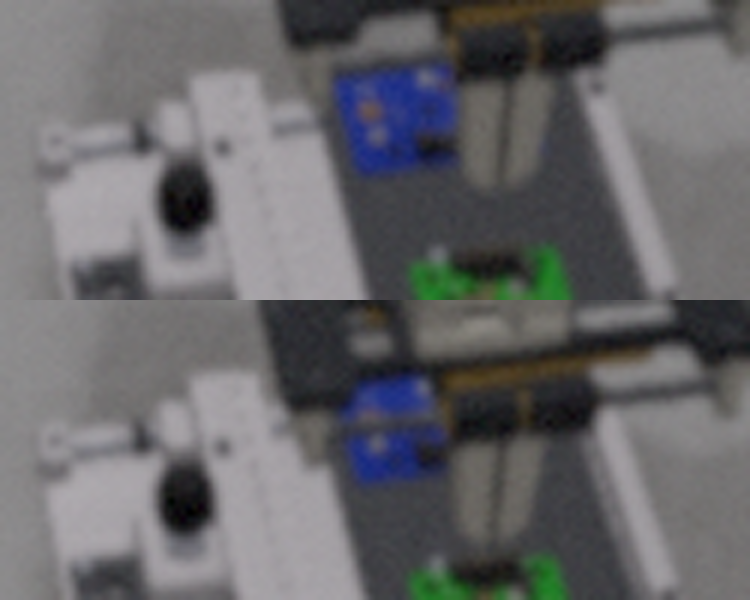

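The boards now sit about 10 px (of the 6x crop) lower than before, so the pallet has moved down roughly 6 mm, and the fingertips (500,540) are on bare plate. I'll push a bit harder to confirm it is seated.

>>> {"fn": "carry_out", "kwargs": {
  "steps": "0 0 0.001 0 0 0 0; 0 0 0 0 0 0 0; 0 0 0 0 0 0 0; 0 0 0 0 0 0 0"
}}

```text
clock: 4.5
ee_pos: [0.5168, -0.0086, 0.2221]
tcp_rot: [-0.13, 0.991, -0.0, 0.0]
force: [-12.9, 1.4, 25.1]
width: 0.002
finger_force: 12.7
```

```bash
python3 - <<'E'
from h import *
s=env.read_state(); print(s['ee_pos'],s['force'],s['torque'])
o=pickle.load(open('pics/scene0.pkl','rb'))['frame']; n=snap('scene','s3')['frame']
# vertical shift of the green board and fixed holder part
for name,(x0,x1,y0,y1) in dict(green=(318,358,198,222),base=(268,300,200,235),blueTL=(312,328,172,190),hub=(350,366,205,225)).items():
    g=lambda i:cv2.resize(cv2.cvtColor(i,6),None,fx=10,fy=10,interpolation=2)
    t=g(o[y0:y1,x0:x1]); w=g(n[y0-5:y1+5,x0-5:x1+5]); r=cv2.matchTemplate(w,t,cv2.TM_CCOEFF_NORMED); _,m,_,l=cv2.minMaxLoc(r); print(name,m,l[0]/10-5,l[1]/10-5)
p=np.array([.55,0,.042]); print('px for 6mm',proj(pickle.load(open('pics/scene0.pkl','rb')),p-[0,0,.006])-proj(pickle.load(open('pics/scene0.pkl','rb')),p))
E
```

```text
[ 0.51678657 -0.00855375  0.22213699] [-12.87073218   1.35588348  25.10363124] [ 0.21677658  2.41337559 -0.0072843 ]
green 0.963411271572113 -0.09999999999999964 1.5999999999999996
base 0.9983236789703369 0.0 0.0
blueTL 0.6166046857833862 0.0 1.9000000000000004
hub 0.9499847888946533 -0.5 1.2999999999999998
px for 6mm [-0.17806247  1.59207335]
```

>>> {"fn": "carry_out", "kwargs": {
  "steps": "0 0 -0.005 0 0 0 0; 0 0 -0.015 0 0 0 0; 0 0 -0.03 0 0 0 0; 0 0 -0.033 0 0 0 0.02; 0 -0.0211 0 0 0 0 0.055; 0 -0.0211 0 0 0 0 0.055; 0 -0.0211 0 0 0 0 0.055; 0 -0.0211 0 0 0 0 0.055; 0 -0.0211 0 0 0 0 0.055; 0 -0.0211 0 0 0 0 0.055; 0 0 0 0 0 0 0.055; 0 0 0 0 0 0 0.055; 0 0 0 0 0 0 0.055"
}}

```text
clock: 5.63
ee_pos: [0.549, -0.1305, 0.3024]
tcp_rot: [-0.13, 0.992, 0.0, -0.0]
force: [0.7, -0.5, 0.5]
width: 0.589
finger_force: 0.0
```

```bash
python3 - <<'E'
from h import *
s=env.read_state(); print(s['ee_pos'],s['tcp_rot'],s['width'])
a=snap('top','t4')['frame'][188:308,172:316]; c=snap('scene','s4'); d=c['frame'][130:245,255:380]
a=cv2.resize(a,None,fx=2.5,fy=2.5,interpolation=2); d=cv2.resize(d,None,fx=3.5,fy=3.5,interpolation=2)
h=max(a.shape[0],d.shape[0]); p=lambda i:cv2.copyMakeBorder(i,0,h-i.shape[0],0,0,0)
cv2.imwrite('pics/v4.png',np.hstack([p(a),p(d)])); print(a.shape,d.shape)
E
```

```text
[ 0.54899652 -0.13047251  0.30238504] [-1.30025872e-01  9.91510519e-01  3.28480336e-04 -2.34988288e-04] 0.5885625035839046
(300, 360, 3) (402, 438, 3)
```

View pics/v4.png

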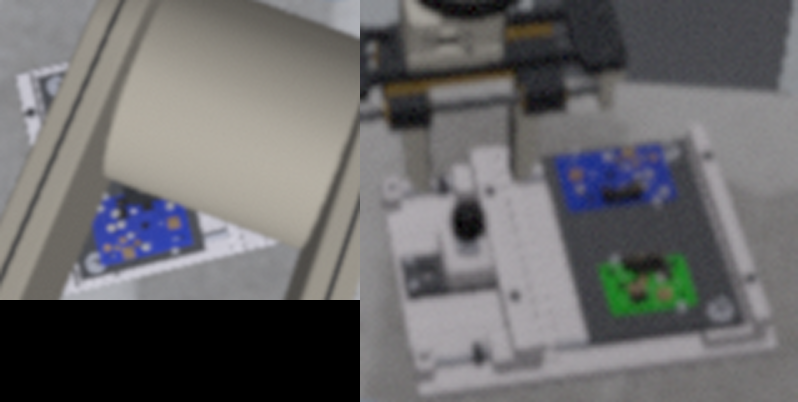

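The fingers, at (417,150) and (522,150) in the right half, straddle the knob at (467,218), centred to about 1 mm. I'll descend and grip.

>>> {"fn": "carry_out", "kwargs": {
  "steps": "0 0 0.02 0 0 0 0.055; 0 0 0.02 0 0 0 0.055; 0 0 0.0184 0 0 0 0.055; 0 0 0 0 0 0 0.055; 0 0 0 0 0 0 0.02; 0 0 0 0 0 0 0.015; 0 0 0 0 0 0 0.015; 0 0 0 0 0 0 0.015; 0 0 0 0 0 0 0.015; 0 0 0 0 0 0 0.015",
  "grip_force": 35
}}

```text
clock: 6.57
ee_pos: [0.5496, -0.131, 0.2454]
tcp_rot: [-0.13, 0.991, -0.0, 0.001]
force: [-0.1, -0.4, 3.7]
width: 0.249
finger_force: 35.0
```

>>> {"fn": "carry_out", "kwargs": {
  "steps": "0 0 -0.003 0 0 0 0.015; 0 0 -0.003 0 0 0 0.015; 0 0 -0.003 0 0 0 0.015; 0 0 -0.0025 0 0 0 0.015; 0 0 0 0 0 0 0.015; 0 0 0 0 0 0 0.015; 0 0 0 0 0 0 0.015"
}}

```text
clock: 7.15
ee_pos: [0.5494, -0.1309, 0.2556]
tcp_rot: [-0.13, 0.991, -0.0, 0.001]
force: [5.7, -1.4, -8.0]
width: 0.252
finger_force: 35.0
```

>>> {"fn": "carry_out", "kwargs": {
  "steps": "0 0.003 0 0 0 0 0.015; 0 0.003 0 0 0 0 0.015; 0 0.003 0 0 0 0 0.015; 0 0.003 0 0 0 0 0.015; 0 0.003 0 0 0 0 0.015; 0 0.003 0 0 0 0 0.015; 0 0.003 0 0 0 0 0.015; 0 0.003 0 0 0 0 0.015; 0 0.003 0 0 0 0 0.015; 0 0.003 0 0 0 0 0.015; 0 0 0 0 0 0 0.015; 0 0 0 0 0 0 0.015; 0 0 0 0 0 0 0.015"
}}

```text
clock: 8.23
ee_pos: [0.5415, -0.1015, 0.2554]
tcp_rot: [-0.13, 0.991, 0.0, 0.0]
force: [6.3, 0.9, -6.8]
width: 0.252
finger_force: 35.0
```

```bash
python3 - <<'E'
from h import *
s=env.read_state(); print(s['ee_pos'],s['tcp_rot'],s['force'],s['torque'])
d=snap('scene','s5')['frame'][130:245,255:380]; o=cv2.imread('pics/s4.png')[130:245,255:380]
cv2.imwrite('pics/v5.png',np.hstack([cv2.resize(x,(400,368),interpolation=2) for x in (o,d)]))
p=s['ee_pos']-[.5494,-.1309,.2556]; y=np.radians(15); print('dy',p@[-np.sin(y),np.cos(y),0],'dx',p@[np.cos(y),np.sin(y),0],p[2])
E
```

```text
[ 0.54152237 -0.10152717  0.25540973] [-1.30213374e-01  9.91485903e-01  3.29072752e-04  2.71841577e-04] [ 6.27029272  0.86204508 -6.83437934] [ 0.22321954 -1.02646392  0.05257827]
dy 0.030410851592639978 dx -6.9563155760634355e-06 -0.0001902678674383651
```

View pics/v5.png

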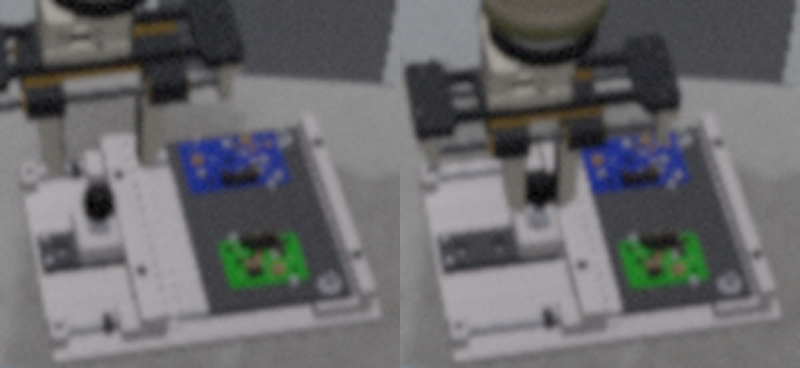

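The rail and boss have moved one pitch and the lip is over the pallet edge. I'll lower the pin now.

>>> {"fn": "carry_out", "kwargs": {
  "steps": "0 0 0.003 0 0 0 0.015; 0 0 0.003 0 0 0 0.015; 0 0 0.003 0 0 0 0.015; 0 0 0.0025 0 0 0 0.015; 0 0 0 0 0 0 0.015; 0 0 0 0 0 0 0.015; 0 0 0 0 0 0 0.015"
}}

```text
clock: 8.87
ee_pos: [0.5418, -0.1019, 0.2454]
tcp_rot: [-0.13, 0.991, -0.0, 0.001]
force: [-0.4, 1.9, 6.3]
width: 0.253
finger_force: 35.0
```

>>> {"fn": "carry_out", "kwargs": {
  "steps": "0 0 0.001 0 0 0 0.015; 0 0 0 0 0 0 0.015; 0 0 0 0 0 0 0.015; 0 0 0 0 0 0 0.015"
}}

```text
clock: 9.2
ee_pos: [0.5419, -0.1021, 0.2453]
tcp_rot: [-0.13, 0.991, -0.0, 0.001]
force: [-3.5, 1.1, 12.7]
width: 0.25
finger_force: 35.0
```

```bash
python3 - <<'E'
from h import *
s=env.read_state(); print(s['ee_pos'],s['force'],s['torque'])
d=snap('scene','s6')['frame'][150:225,265:345]; o=cv2.imread('pics/s5.png')[150:225,265:345]
cv2.imwrite('pics/v6.png',np.hstack([cv2.resize(x,(400,375),interpolation=2) for x in (o,d)]))
E
```

```text
[ 0.54186989 -0.10212588  0.2452893 ] [-3.52537783  1.11356802 12.74988243] [0.26927717 0.66106303 0.05498948]
```

View pics/v6.png

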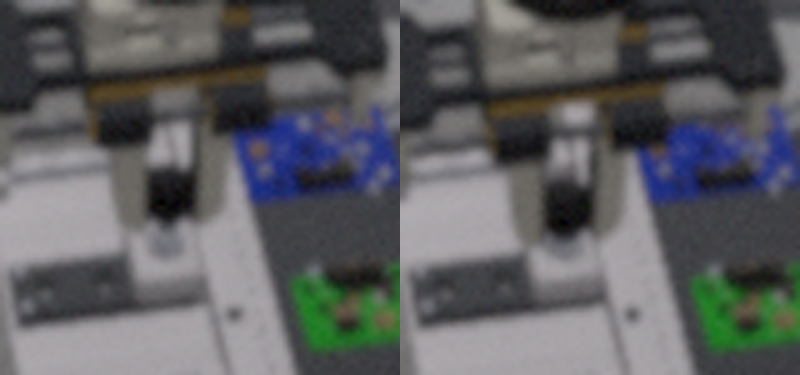

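The knob is about 13 px (roughly 10 mm) lower, back at its original height, and rests rigidly. The bar shows two open holes behind the boss. I'm handing in.

```bash
python3 -c "
from bench import env
print(env.finish_job())"
```

```text
the job is handed in; nothing more can be done
None
```

I handed the job in at about 9 s: the pallet is pressed home (about 6 mm down, bare strip only), the rail is one hole (30 mm) over with its lip past the pallet edge, and the gripper still holds the knob with the pin back at its home height. The jar, tape roll and solder reel were not touched.

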